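Seat and clamp a bag-maker's form

TASK

Push the loose wooden form along the clamp's board with a fingertip until its end is fully home, flat against the stop bar. Then tighten the wing nut on top of the clamp by stroking its wings round clockwise with a fingertip, again and again, until it comes to its stop and the foot holds the form firmly. Only push with the fingers, gently: do not pinch the wing nut, do not lift the form, leave the other things where they are, and finish clear of everything.

Things in the scene. Friction and masses are not known exactly. Their poses are not given: they have to be found in the camera images.
- clamp: Fixed bench clamp; yaw varies. Origin on the bench surface (z = 0) straight below the nut's axis; x points from the open mouth (robot side) to the stop bar, y left, z up. Coordinates below are in this frame, mm. Dark wooden board: x -170 to 75, y -100 to 100, top z 15. Steel beam over the board, carrying the nut: x -20 to 20, y -23 to 43, underside z 56, top z 72.
- stop (a point): Middle of the stop bar's near face, on the board: clamp x 45, y 0, z 15. Aluminium bar along the clamp's y, y -60 to 60, x 45 to 59, top z 31.
- column (a point): Top centre of the steel column that carries the beam and stands beside the nut: clamp x 0, y 55, z 102. Column x -20 to 20, y 42 to 68: a fingertip has no room between it and the hub, so strokes go round the other sides.
- wings: Steel wing nut on the beam. Origin on its upright axis (the clamp's z axis) at z 72.5; own x along the two wings. Hub radius 9. Two upright flat wings 5 thick, along +x and -x to radius 38, from 3 to 26 above the origin. It turns without rising or sinking; a spindle of radius 4 stands out of it, up to 42 above the origin. About 1.5 N at radius 28 turns it; it stays where left.
- wing_nut (a joint): Turn of the wing nut in rad, growing clockwise seen from above (tightening). Starts between 1.5 and 4; firm stop at 10.0. One turn (6.28) lowers spindle and foot 6 mm. At 0 and every 3.14 the wings lie along the clamp's x axis.
- foot: Round rubber pressure foot, radius 14, 7 thick, under the beam on the spindle; origin at the centre of its underside. Spring-backed, 4 N per mm: it meets the form at about 7.3 rad of the nut and presses with about 10 N at the nut's stop. At the start it hangs 3 to 6 mm above the form.
- form: Loose flat block of pale wood, a bag-maker's form, 150 long (x), 70 wide (y), 18 thick, 110 to 220 g; origin at the centre of its underside. It lies on the board, far end under the foot, 25 to 40 mm short of the stop bar and a little askew. Fully home, its end lies flat against the stop bar and its origin is at clamp x -30.
- slicker: Bystander: small turned wooden edge slicker standing on the clamp's board at its right side, radius 12, 42 high; origin under its centre.
- tin: Bystander: small round brass tin on the clamp's board at its left side, radius 18, 24 high; origin under its centre.
- mallet: Bystander: mallet with wooden handle lying on the bench to the left, 240 long; origin under its middle.
- glue_jar: Bystander: amber jar with black cap to the right, radius 30, 75 high; origin under its centre.
- spool: Bystander: pale thread spool standing to the right, radius 22, 58 high; origin under its centre.
- awl: Bystander: awl with wooden handle lying on the bench to the left, 140 long; origin under its middle.
- punch: Bystander: steel punch, a plain cylinder standing at the far left, radius 11, 90 high; origin under its centre.
Things that resemble listed ones, but are neither listed nor needed, are in the scene too. What is shaped like the form but black is not meant.

How it is judged:
On the way, in this order (a step that is already met when the one before it is completed fails the run):
1. the form lies fully home against the stop bar (x of form in the frame of clamp between -0.0335 and -0.0265 m and angle between the x axis of form and the x axis of clamp, either way round below 0.05 rad), for 0.2 s.
2. the wing nut is tightened and the foot presses the form (all of step 1 and value of joint wing_nut above 9.4 rad and contact force between foot and form above 5 N), for 0.2 s.
At the end, for the whole second after the job is handed in: The form rests on the board with its end within 3.5 mm of the stop bar and square to it within 0.05 rad, the wing nut is turned to at least 9.4 rad, and the foot presses the form with more than 5 N (all of step 2 and z of form in the frame of clamp below 0.018 m and linear speed of form below 0.01 m/s); the robot touches nothing.
It fails at once if the form is lifted off the board by more than 8 mm (z of form in the frame of clamp above 0.023 m).
It fails at once if the wing nut is pinched or pushed harder than 35 N (contact force between the fingers and wings above 35 N).
It fails at once if another thing is moved more than 20 mm (distance of any of slicker, tin, mallet, glue_jar, spool, awl, punch from where it was at the start of the episode above 0.02 m).
It also fails if it takes over 67 s, if anything falls off the work surface, if the arm or the gripper's body presses on something with over 40 N, if the wrist force passes 120 N, or if a joint passes its speed limit or range.

ROBOT

A 6-joint arm with a two-finger parallel gripper is mounted at the origin on the work surface. World frame = base frame: x ahead of the robot, y to its left, z up, the work surface at z = 0. Lengths are in m, angles in rad, forces in N, time in s.
With the tool pointing down it reaches from about 0.35 to 0.775 m from the base axis. Payload 7.3 kg.
Tool frame: the origin (TCP) lies at the very end of the fingers, on their centre line; the grasp point (between the pads) lies 19 mm behind it (robot.tcp_to_grasp is the distance from the TCP to the grasp point, in m); x points along the fingers, y is the direction in which the jaws open and shut, and the axes are right-handed (so a half turn about x gives the same grasp; the last joint's range is limited). The gripper opens to 92 mm and grips with 3 to 60 N. Pads are 19 mm wide; open, the fingers measure 130 mm over their backs; the gripper's body (75 mm by 190 mm) begins 47 mm behind the grasp point.
Start: joints at [0.976, 0.342, 1.524, -0, 1.275, -0.146], TCP at [0.228, 0.473, 0.227] pointing down, gripper open.
Joint ranges: [-2.53, 2.53], [-0.77, 2.02], [0.04, 2.7], [-1, 4.14], [0.28, 2.66], [-3.11, 3.11]. Speed limits (rad/s): [2.57, 2.57, 3.14, 3.14, 3.14, 3.14].

INTERFACE

Orientations are given as [roll, pitch, yaw] about the fixed x, y, z axes, in that order (R = Rz(yaw) Ry(pitch) Rx(roll)).
In Python, from cell import robot gives the robot as it stands.
- The arm moves only by the tool move_arm, never from a script. Its argument "increments" is a list of rows, each a list of 4 numbers: the shift along the tool's x, y, z normalised to -1 to 1, where 1 is 40 cm, then the turn about the tool's x normalised to -1 to 1, where 1 is 60 degrees. In form: [[dx, dy, dz, twist], ...]. A call has 1 to 5 rows; each row is the pose to reach, as a shift and turn from the pose commanded when the call began, along the tool's axes at that moment; what a row does not reach only later rows make up. A row lasts 1/8 s, in which the tool goes at most 62.5 mm and 10.7 degrees, less where a joint would pass 70% of its speed; a pose out of reach is approached as far as the arm can. A call with a number of a shift or a turn outside -1 to 1 is refused whole. A call with a gripper value outside its range is refused whole. "gripper" is the closure, from 0 (fully open) to 1 (shut), set as the call begins (left out, the last holds). The fingers move at their own pace and stop on an object; "squeeze" is the grip in N (left out, the last holds). Time passes only in rows, so rows that repeat a pose let the fingers close. It gives the time, the measured TCP pose, the force and the opening at its end, in the units of the state.
- robot.observe(): the state, without advancing time (a new reading comes with each control period).
- robot.read_camera(name): name is "side" or "top"; returns the picture (420x560x3 uint8, red, green, blue); there is no depth.
- robot.camera_params(name): a dict with "fx", "fy", "cx", "cy" (pixels), "R" (3x3) and "t" (3): a world point X has camera coordinates R X + t. Camera axes: x right, y down, z forward; pixel columns grow to the right and rows downward; lengths in m; the calibration is good to about 2 mm. A picture is of the moment at which its call begins. camera_params takes no time and is no camera call.
- robot.hand_in(): hands the job in, once; it reports no verdict.
The state is a dict: "time": time; "qpos": joint angles; "qvel": joint speeds; "joint_efforts": joint torques, N m; "tool_pos": TCP position; "tool_rot": TCP orientation; "contact_force": force on the tool from outside, world axes, zero at the start; "torque": the same for the moment, N m; "opening": finger opening in m.
Only numpy, scipy, OpenCV 4.12 (cv2) and the standard library are available. Lean on these libraries where they do the work, as an engineer would, in place of code of your own. Each camera call takes 0.05 s, during which the arm holds its last target.

## Working session

There is one attempt and no reset: what is moved stays moved. The work goes in short steps, Python scripts to look and compute and a tool call to move; the robot and the scene stay as the last step left them, time stands still between calls to the robot, and variables do not carry over. Pictures are saved under pics/ and viewed, and the job is handed in when it is done.

Besides the shell and the picture viewer there is one more tool, called after ">>>" in YAML: its name, and indented under it one key for each argument. move_arm: Moves the arm, as the interface text tells. Its arguments: {"type":"object","properties":{"increments":{"type":"array","items":{"type":"array","items":{"type":"number"}}},"gripper":{"type":"number"},"squeeze":{"type":"number"}},"required":["increments"]}

```bash
ls; mkdir -p pics; python3 - <<'E'
from cell import robot
import cv2
o=robot.observe();print(o)
for n in("side","top"):
    cv2.imwrite(f"pics/{n}0.png",robot.read_camera(n)[:,:,::-1]);p=robot.camera_params(n);print(n,p)
E
```

```text
pics
{'time': 0.0, 'qpos': array([ 9.76018695e-01,  3.42716265e-01,  1.52503773e+00,  7.21815590e-06,
        1.27541097e+00, -1.46014503e-01]), 'qvel': array([ 0.00047904, -0.00106753, -0.00106503,  0.00074252, -0.00100454,
        0.00072497]), 'joint_efforts': array([ 7.42549637e-04, -4.31242847e+01, -2.44219762e+01,  7.19135092e-02,
        5.58130431e-02, -1.15982975e-04]), 'tool_pos': array([0.22751848, 0.47267181, 0.2260411 ]), 'tool_rot': array([-1.72120067,  1.569224  , -2.16996591]), 'contact_force': array([-0.78906976,  0.19837737, -1.58297737]), 'torque': array([0.02419002, 0.02373206, 0.04624787]), 'opening': 0.0916876082775545}
side {'fx': 495.7744770561803, 'fy': 495.7744770561803, 'cx': 272.88884653315586, 'cy': 199.2091532370503, 'R': array([[ 0.79447031, -0.60707517,  0.01663314],
       [-0.45700965, -0.61567028, -0.64194414],
       [ 0.39994888,  0.50240406, -0.76657097]]), 't': array([-0.38555932,  0.31663503,  1.3141791 ])}
top {'fx': 415.24823392080447, 'fy': 415.24823392080447, 'cx': 274.98406456923556, 'cy': 212.34536791670791, 'R': array([[ 0.05713357, -0.99835742,  0.00426815],
       [-0.97240606, -0.056616  , -0.22632074],
       [ 0.22619063,  0.00878014, -0.97404348]]), 't': array([0.00354239, 0.53758381, 0.98531623])}
```

View pics/side0.png

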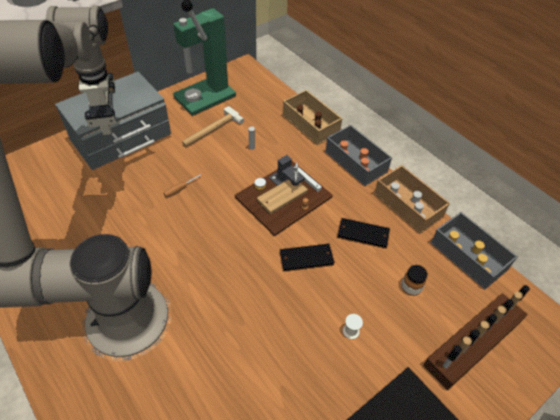

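View pics/top0.png

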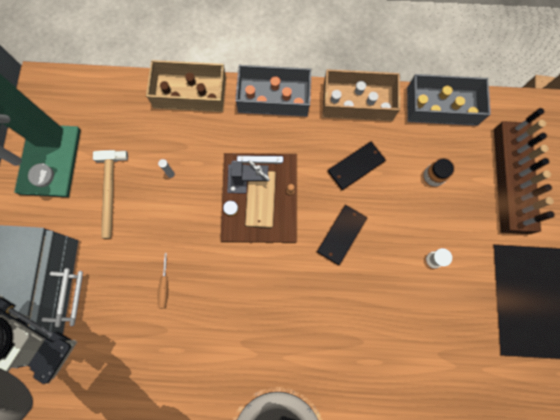

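The dark board with the clamp is in the top view at (222–297, 153–242), with the pale form at (260,198). The two black blocks at (357,165) and (342,235) are decoys. I'll enlarge this area next.

```bash
python3 - <<'E'
import cv2
a=cv2.imread("pics/top0.png")[145:250,210:310];cv2.imwrite("pics/topc.png",cv2.resize(a,None,fx=5.7,fy=5.7,interpolation=cv2.INTER_CUBIC))
a=cv2.imread("pics/side0.png")[145:240,225:345];cv2.imwrite("pics/sidec.png",cv2.resize(a,None,fx=6,fy=6,interpolation=cv2.INTER_CUBIC))
E
```

```text
(no output)
```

View pics/topc.png

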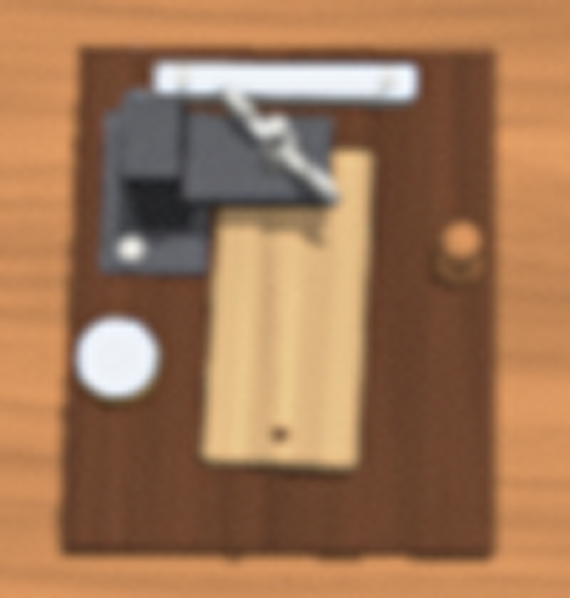

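View pics/sidec.png

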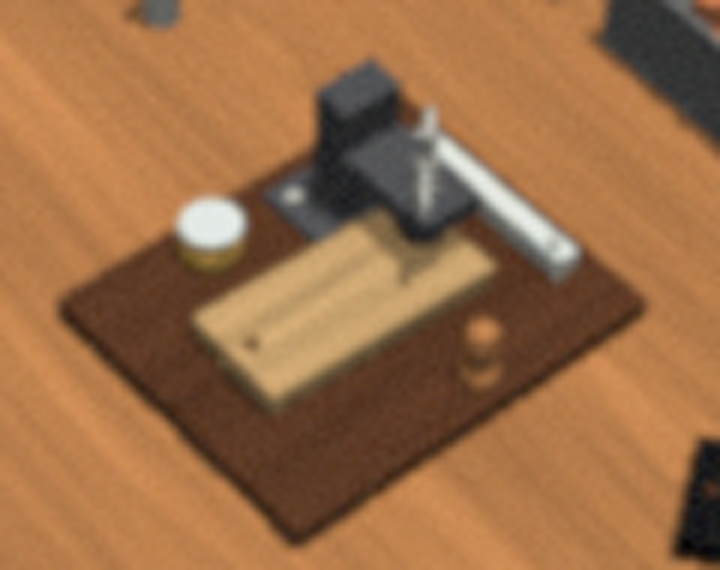

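```bash
cat > h.py <<'E'
import numpy as np,cv2
from cell import robot
def ray(n,uv,z):
    p=robot.camera_params(n);R=p["R"];C=-R.T@p["t"]
    d=R.T@np.array([(uv[0]-p["cx"])/p["fx"],(uv[1]-p["cy"])/p["fy"],1]);return C+d*(z-C[2])/d[2]
def proj(n,X):
    p=robot.camera_params(n);c=p["R"]@np.array(X)+p["t"];return np.array([p["fx"]*c[0]/c[2]+p["cx"],p["fy"]*c[1]/c[2]+p["cy"]])
def fit2(src,dst):
    s=np.array(src)[:,:2];d=np.array(dst)[:,:2];S=s-s.mean(0);D=d-d.mean(0)
    th=np.arctan2((S[:,0]*D[:,1]-S[:,1]*D[:,0]).sum(),(S*D).sum())
    R=np.array([[np.cos(th),-np.sin(th)],[np.sin(th),np.cos(th)]]);t=d.mean(0)-R@s.mean(0)
    return th,t,np.abs((s@R.T+t)-d)
E
python3 - <<'E'
from h import *
tc=lambda u,v:(210+(u+.5)/5.7-.5,145+(v+.5)/5.7-.5)
sc=lambda u,v:(225+(u+.5)/6-.5,145+(v+.5)/6-.5)
P=[[.075,.1],[.075,-.1],[-.17,-.1],[-.17,.1]]
T=[tc(80,47),tc(493,50),tc(493,550),tc(62,550)]
W=[ray("top",c,.015) for c in T]
print(fit2(P,W))
S=[sc(645,300),sc(297,535),sc(62,304)]
W2=[ray("side",c,.015) for c in S]
print(fit2(P[1:],W2))
th,t,_=fit2(P+P[1:],W+W2);print(th,t)
R=np.array([[np.cos(th),-np.sin(th)],[np.sin(th),np.cos(th)]])
inv=lambda p:R.T@(p[:2]-t)*1000
for c in [(203,460),(357,467),(373,152)]: print("form top",inv(ray("top",tc(*c),.033)))
for c in [(192,320),(275,398),(497,266)]: print("form side",inv(ray("side",sc(*c),.033)))
for c in [(230,92),(335,198)]: print("wing",inv(ray("top",tc(*c),.0985)))
for c in [(155,65),(418,65),(155,100),(418,103)]: print("stop top",inv(ray("top",tc(*c),.031)))
print("col",inv(ray("side",sc(372,60),.102)),inv(ray("side",sc(318,95),.102)))
print("tin",inv(ray("top",tc(118,357),.039)),inv(ray("side",sc(212,222),.039)))
print("slick",inv(ray("top",tc(462,240),.055)))
print([ -robot.camera_params(n)["R"].T@robot.camera_params(n)["t"] for n in("top","side")])
E
```

```text
(np.float64(0.05092302007902809), array([0.63687824, 0.08210933]), array([[0.00124693, 0.0015827 ],
       [0.00133609, 0.00088089],
       [0.00187156, 0.00231682],
       [0.00071145, 0.00161501]]))
(np.float64(0.050395690104919934), array([0.63839675, 0.08568046]), array([[2.08374304e-03, 1.40905783e-03],
       [5.17426414e-05, 2.10327129e-03],
       [2.03200040e-03, 3.51232912e-03]]))
0.04982031236468175 [0.63753984 0.08358858]
form top [-131.54451927   32.30909506]
form top [-134.19350716  -37.22034438]
form top [ 15.19700823 -43.34514784]
form side [-130.47109768   34.13287513]
form side [-130.53696194  -33.02268291]
form side [ 17.67000407 -39.34122467]
wing [20.10250292 19.74026607]
wing [-28.15435197 -26.87160854]
stop top [57.96243925 59.47653582]
stop top [ 59.07152331 -64.20509864]
stop top [40.58060684 58.98700152]
stop top [ 40.19182866 -64.26209014]
col [20.20756558 67.87272635] [-18.7391827   66.34818271]
tin [-85.48186884  71.52002282] [-82.46703675  76.37510767]
slick [-33.68327175 -83.81472228]
[array([0.29967806, 0.0253212 , 1.0813921 ]), array([-0.07458377, -0.69936963,  1.21708661])]
```

```bash
cat >> h.py <<'E'
from scipy.spatial.transform import Rotation as Ro
TH=0.0505; T0=np.array([0.6375,0.0838])
RC=np.array([[np.cos(TH),-np.sin(TH)],[np.sin(TH),np.cos(TH)]])
def cl2w(x,y,z): return np.r_[RC@np.array([x,y])/1000+T0,z/1000]
def w2cl(p): return np.r_[RC.T@(np.array(p[:2])-T0)*1000,p[2]*1000]
def pose():
    o=robot.observe();R=Ro.from_euler('xyz',o["tool_rot"]).as_matrix();return o["tool_pos"],R,o
def stat():
    p,R,o=pose();print("t",o["time"],"cl",w2cl(p).round(1),"yaw_y(cl deg)",np.degrees(np.arctan2(R[1,1],R[0,1])-TH).round(1),"F",o["contact_force"].round(1),"op",o["opening"],"q6",o["qpos"][5].round(2));return p,R
def incr(targets,yaw=None,base=None):
    """targets: clamp mm; returns rows from measured pose (or base pos)"""
    p,R,o=pose(); p=p if base is None else cl2w(*base)
    for t in targets:
        d=R.T@(cl2w(*t)-p)/0.4; print(d.round(4).tolist())
E
python3 - <<'E'
from h import *
p,R=stat();print(R.round(3))
incr([(-165,-2,160)])
E
```

```text
t 0.1 cl [-389.8  409.1  226.1] yaw_y(cl deg) 61.4 F [ 0.7 -1.   0. ] op 0.09174724887568055 q6 -0.15
[[-0.001  0.434  0.901]
 [-0.001  0.901 -0.434]
 [-1.    -0.001 -0.   ]]
[0.166, -0.6331, 0.9854]
```

>>> move_arm:
  increments:
    - [0,-0.15,0.2,-0.15]
    - [0,-0.3,0.4,-0.3]
    - [0,-0.42,0.6,-0.477]
    - [0,-0.53,0.8,-0.477]
    - [0,-0.633,0.985,-0.477]
  gripper: 1
  squeeze: 10

```text
time: 0.72
tool_pos: [0.3808, 0.2122, 0.2267]
tool_rot: [1.052, 1.571, 1.103]
contact_force: [1.2, 0.6, -0.0]
opening: 0.0464
```

```bash
python3 - <<'E'
from h import *
stat();incr([(-165,-3,226),(-165,-3,80),(-165,-3,25)])
E
```

```text
t 0.725 cl [-249.9  141.2  226.7] yaw_y(cl deg) 90.1 F [ 1.2  0.6 -0. ] op 0.04644363355927574 q6 -1.29
[0.0017, -0.3607, 0.212]
[0.3667, -0.3607, 0.2119]
[0.5042, -0.3608, 0.2119]
```

>>> move_arm:
  increments:
    - [0,-0.14,0.08,0]
    - [0,-0.28,0.16,0]
    - [0.05,-0.36,0.212,0]
    - [0.2,-0.36,0.212,0]
    - [0.3,-0.36,0.212,0]

```text
time: 1.35
tool_pos: [0.4713, 0.0736, 0.1044]
tool_rot: [3.033, 1.568, 3.082]
contact_force: [0.1, 0.3, 0.3]
opening: 0.0011
```

>>> move_arm:
  increments:
    - [0,0,0,0]
    - [0,0,0,0]

```text
time: 1.6
tool_pos: [0.4731, 0.0745, 0.1081]
tool_rot: [-0.018, 1.569, 0.033]
contact_force: [0.3, 0.1, -0.8]
opening: 0.0003
```

```bash
python3 - <<'E'
from h import *
stat();incr([(-165,-3,80),(-165,-3,25)])
for n in("side","top"): cv2.imwrite(f"pics/{n}1.png",robot.read_camera(n)[:,:,::-1])
a=cv2.imread("pics/side1.png")[105:240,225:345];cv2.imwrite("pics/s1c.png",cv2.resize(a,None,fx=4.4,fy=4.4,interpolation=cv2.INTER_CUBIC))
print(proj("side",pose()[0]))
E
```

```text
t 1.6 cl [-164.6   -1.   108.1] yaw_y(cl deg) 90.0 F [ 0.3  0.1 -0.8] op 0.00030219836807074613 q6 -1.63
[0.0702, -0.0049, -0.0011]
[0.2077, -0.0049, -0.0013]
[254.91139803 193.98061143]
```

View pics/s1c.png

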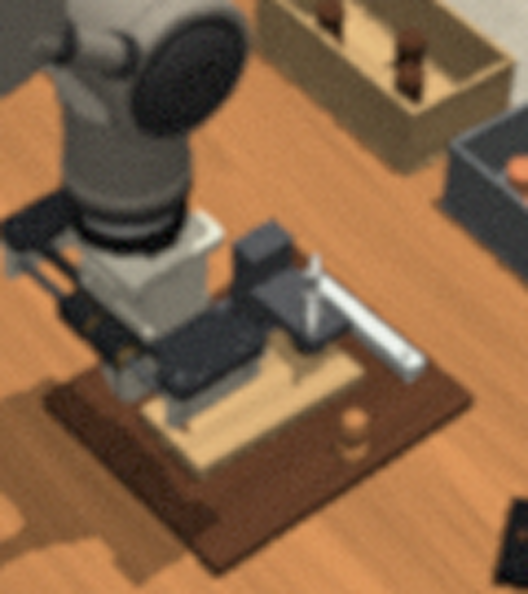

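The side view shows the closed fingers at crop (130,395), just short of the form's near end at (145,410), with nothing in contact. The projected TCP agrees with that. I'll go down to push height.

>>> move_arm:
  increments:
    - [0.1,-0.005,0,0]
    - [0.19,-0.005,0,0]
    - [0.208,-0.005,0.02,0]
    - [0.208,-0.005,0.035,0]
    - [0.208,-0.005,0.045,0]

```text
time: 2.33
tool_pos: [0.4922, 0.0733, 0.0252]
tool_rot: [-0.036, 1.567, 0.015]
contact_force: [0.2, -0.1, -0.0]
opening: 0.0005
```

>>> move_arm:
  increments:
    - [0,0,0.01,0]
    - [0,0,0.02,0]
    - [0,0,0.03,0]
    - [0,0,0.04,0]
    - [0,0,0.05,0]

```text
time: 2.95
tool_pos: [0.5104, 0.0743, 0.0235]
tool_rot: [2.848, 1.571, 2.899]
contact_force: [-1.4, -1.1, 1.4]
opening: 0.0005
```

```bash
python3 - <<'E'
from h import *
stat();incr([(-125,-3,25)])
E
```

```text
t 2.95 cl [-127.4   -3.1   23.5] yaw_y(cl deg) 90.0 F [-1.4 -1.1  1.4] op 0.0004989024967520615 q6 -1.63
[-0.0038, 0.0002, 0.0061]
```

>>> move_arm:
  increments:
    - [-0.004,0,0.005,0]
    - [-0.004,0,0.01,0]
    - [-0.004,0,0.015,0]
    - [-0.004,0,0.02,0]
    - [-0.004,0,0.02,0]

```text
time: 3.58
tool_pos: [0.5186, 0.0747, 0.0252]
tool_rot: [0.064, 1.57, 0.115]
contact_force: [-0.6, 0.0, 0.2]
opening: 0.0005
```

```bash
python3 - <<'E'
from h import *
stat()
for n in("side","top"): cv2.imwrite(f"pics/{n}2.png",robot.read_camera(n)[:,:,::-1])
a=cv2.imread("pics/side2.png")[145:240,225:345];cv2.imwrite("pics/s2c.png",cv2.resize(a,None,fx=6,fy=6,interpolation=cv2.INTER_CUBIC))
E
```

```text
t 3.575 cl [-119.2   -3.1   25.2] yaw_y(cl deg) 90.0 F [-0.6  0.   0.2] op 0.00045314754712295576 q6 -1.62
```

View pics/s2c.png

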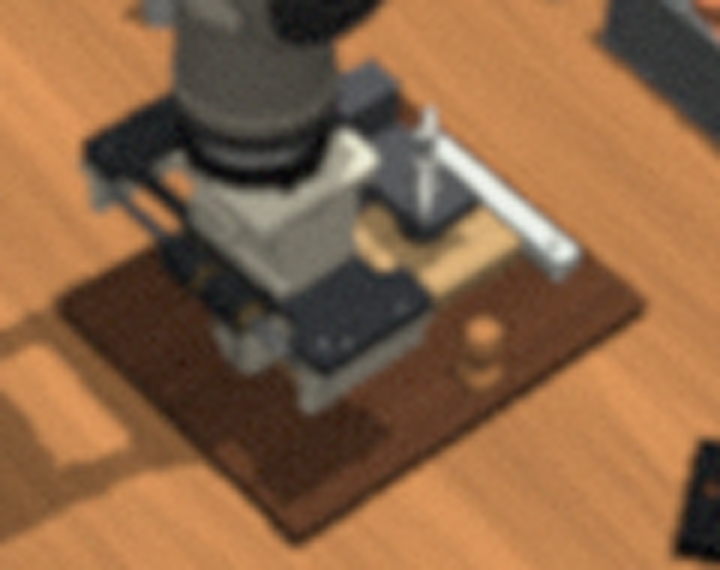

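The form's far right corner is now near crop (525,241); it was at (497,266), and a small gap to the bar remains. I'll push on in small steps and watch the force.

>>> move_arm:
  increments:
    - [0,0,0.004,0]
    - [0,0,0.007,0]
    - [0,0,0.01,0]
    - [0,0,0.01,0]

```text
time: 4.18
tool_pos: [0.5224, 0.0749, 0.0252]
tool_rot: [0.139, 1.57, 0.19]
contact_force: [-0.9, 0.2, 1.1]
opening: 0.0002
```

>>> move_arm:
  increments:
    - [0,0,0.003,0]
    - [0,0,0.005,0]
    - [0,0,0.005,0]

```text
time: 4.55
tool_pos: [0.5226, 0.075, 0.025]
tool_rot: [3.109, 1.567, -3.123]
contact_force: [-7.1, -1.3, 5.1]
opening: 0.0006
```

```bash
python3 - <<'E'
from h import *
stat()
sc=lambda u,v:(225+(u+.5)/6-.5,145+(v+.5)/6-.5)
print(w2cl(ray("side",sc(525,241),.033)))
cv2.imwrite(f"pics/side3.png",robot.read_camera("side")[:,:,::-1])
a=cv2.imread("pics/side3.png")[145:240,225:345];cv2.imwrite("pics/s3c.png",cv2.resize(a,None,fx=6,fy=6,interpolation=cv2.INTER_CUBIC))
E
```

```text
t 4.55 cl [-115.2   -3.    25. ] yaw_y(cl deg) 90.0 F [-7.1 -1.3  5.1] op 0.0005660804312606347 q6 -1.62
[ 41.2738277  -36.07291376  33.        ]
```

View pics/s3c.png

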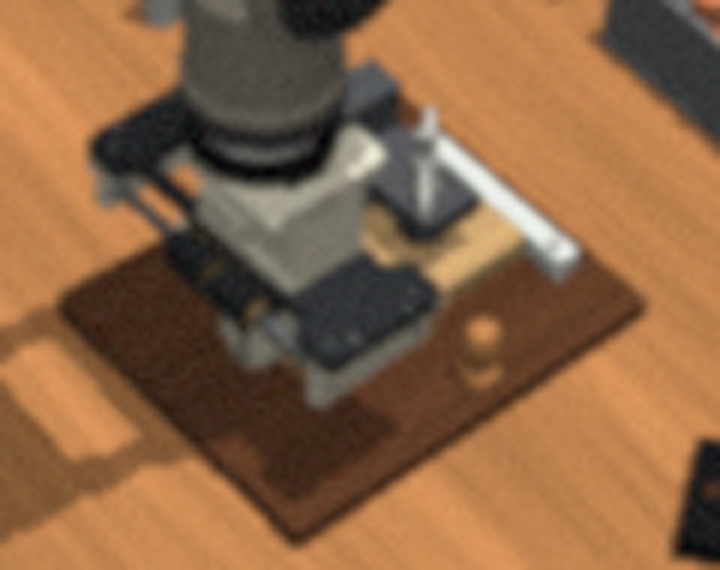

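The fingertip stopped at clamp x −115.2, where −114.5 was expected at home, and the force rose to 7 N. The form's edge touches the bar at crop (528,240). I'll add a little push to square it.

>>> move_arm:
  increments:
    - [0,0,0.003,0]
    - [0,0,0.005,0]
    - [0,0,0.005,0]
    - [0,0,0.005,0]

```text
time: 5.1
tool_pos: [0.5227, 0.075, 0.0248]
tool_rot: [3.13, 1.563, -3.102]
contact_force: [-12.5, -1.3, 8.9]
opening: 0.0009
```

```bash
python3 - <<'E'
from h import *
stat()
E
```

```text
t 5.1 cl [-115.1   -3.    24.8] yaw_y(cl deg) 90.0 F [-12.5  -1.3   8.9] op 0.0008725681801729575 q6 -1.62
```

>>> move_arm:
  increments:
    - [0,0,-0.03,0]
    - [0,0,-0.1,0]
    - [-0.1,0,-0.15,0]
    - [-0.22,0,-0.2,0]
    - [-0.33,0,-0.25,0]

```text
time: 5.72
tool_pos: [0.4261, 0.07, 0.1587]
tool_rot: [0.048, 1.569, 0.098]
contact_force: [0.8, -0.3, -0.6]
opening: 0.0001
```

>>> move_arm:
  increments:
    - [0,0,0,0.17]
    - [0,0,0,0.34]
    - [0,0,0,0.51]
    - [0,0,0,0.68]
    - [0,0,0,0.833]

```text
time: 6.35
tool_pos: [0.4266, 0.07, 0.1572]
tool_rot: [0.894, 1.569, 0.067]
contact_force: [0.1, -0.5, 0.7]
opening: 0.0006
```

```bash
python3 - <<'E'
from h import *
stat()
for n in("side","top"): cv2.imwrite(f"pics/{n}4.png",robot.read_camera(n)[:,:,::-1])
a=cv2.imread("pics/side4.png")[145:240,225:345];cv2.imwrite("pics/s4c.png",cv2.resize(a,None,fx=6,fy=6,interpolation=cv2.INTER_CUBIC))
a=cv2.imread("pics/top4.png")[145:250,210:310];cv2.imwrite("pics/t4c.png",cv2.resize(a,None,fx=5.7,fy=5.7,interpolation=cv2.INTER_CUBIC))
E
```

```text
t 6.35 cl [-211.3   -3.1  157.2] yaw_y(cl deg) 39.7 F [ 0.1 -0.5  0.7] op 0.0005769567847984635 q6 -0.76
```

View pics/t4c.png

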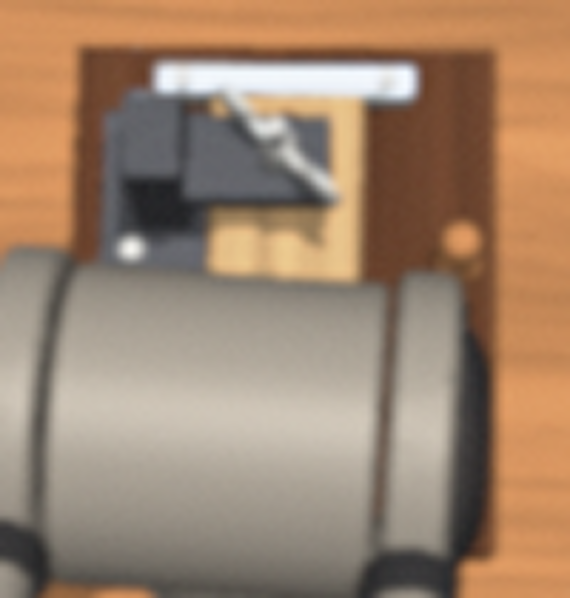

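View pics/s4c.png

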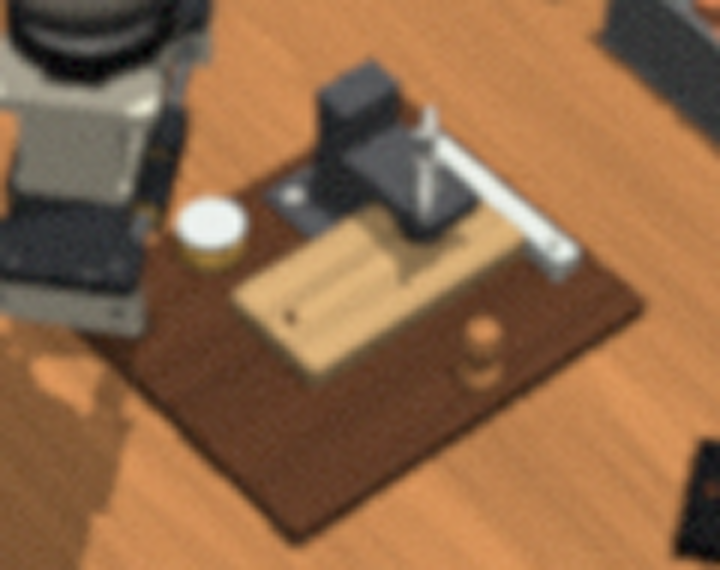

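The form's far end now lies against the bar in both views: top crop (210–360, 97), side crop (528,240). The wings are unmoved. Next I'll check the numbers and compute the first stroke.

```bash
cat >> h.py <<'E'
def box(phi): # long axis dir angle
    return np.array([[np.cos(phi),-np.sin(phi)],[np.sin(phi),np.cos(phi)]])
def fc(thdeg,phideg,rc=28,gap=0.,hz=9.5,hy=19.):
    """finger centre (clamp mm) on ccw side of wing at angle th; box long axis phi, contact at ~rc"""
    th=np.radians(thdeg);u=np.array([np.cos(th),np.sin(th)]);n=np.array([-u[1],u[0]])
    B=box(np.radians(phideg));a=B[:,0];b=B[:,1]
    h=hy*abs(a@n)+hz*abs(b@n)
    # smooth tangential offset of contact point (corner) from centre
    s=lambda v:np.tanh(v/0.25)
    off=-(hy*s(a@n)*(a@u)+hz*s(b@n)*(b@u))
    return (rc-off)*u+(2.5+h+gap)*n
E
python3 - <<'E'
from h import *
tc=lambda u,v:(210+(u+.5)/5.7-.5,145+(v+.5)/5.7-.5)
sc=lambda u,v:(225+(u+.5)/6-.5,145+(v+.5)/6-.5)
for c in [(232,297),(318,372),(528,240)]: print("form",w2cl(ray("side",sc(*c),.033)))
print("spindle",w2cl(ray("top",tc(271,122),.1145)),w2cl(ray("side",sc(430,106),.1145)))
print("stop nearface top edge",w2cl(ray("side",sc(555,258),.031)))
for c in [(230,92),(335,198)]: print("wing",w2cl(ray("top",tc(*c),.0985)))
for th in range(-50,-231,-15): print(th,fc(th,40).round(1))
E
```

```text
form [-104.33988047   32.92087024   33.        ]
form [-102.52489496  -34.13518635   33.        ]
form [ 43.00126793 -36.57026972  33.        ]
spindle [  0.77138957   0.60115369 114.5       ] [ 12.70762784  14.34666815 114.5       ]
stop nearface top edge [ 46.6684788  -53.85155531  31.        ]
wing [20.14502816 19.51343439 98.5       ]
wing [-28.1434971  -27.06562986  98.5       ]
-50 [34.5 -7.6]
-65 [ 33.9 -17.5]
-80 [ 27.9 -21.9]
-95 [ 20.7 -23.2]
-110 [ 13.2 -22.8]
-125 [  4.3 -22.8]
-140 [-13.7 -27.2]
-155 [-29.  -31.9]
-170 [-35.  -26.7]
-185 [-36.5 -19.5]
-200 [-35.9 -12.2]
-215 [-34.5  -4.3]
-230 [-34.5   7.6]
```

```bash
python3 - <<'E'
from h import *
stat()
s=fc(-136,40,rc=31,gap=9);print(s)
incr([(*s,157),(*s,83)])
E
```

```text
t 6.45 cl [-211.3   -3.1  157.3] yaw_y(cl deg) 40.0 F [-0.   0.   0.3] op 0.0007782213502987116 q6 -0.76
[ -3.57493569 -34.45602546]
[0.0014, 0.3477, 0.3937]
[0.1864, 0.3474, 0.3936]
```

```bash
python3 - <<'E'
from h import *
def clr(c,phi):
    B=box(np.radians(phi));v=-B.T@c; d=np.maximum(np.abs(v)-[19,9.5],0);return np.hypot(*d)-9
for rc in (28,30,32):
  for phi in (40,50,30): print(rc,phi,[(th,round(clr(fc(th,phi,rc),phi),1)) for th in range(-50,-231,-10)])
s=fc(-136,40,rc=34,gap=8);print(s)
incr([(*s,157),(*s,83)])
E
```

```text
28 40 [(-50, np.float64(9.7)), (-60, np.float64(15.3)), (-70, np.float64(17.2)), (-80, np.float64(16.3)), (-90, np.float64(14.0)), (-100, np.float64(11.0)), (-110, np.float64(7.5)), (-120, np.float64(3.7)), (-130, np.float64(-0.4)), (-140, np.float64(0.3)), (-150, np.float64(11.7)), (-160, np.float64(16.1)), (-170, np.float64(16.0)), (-180, np.float64(13.9)), (-190, np.float64(11.0)), (-200, np.float64(7.8)), (-210, np.float64(5.4)), (-220, np.float64(5.3)), (-230, np.float64(9.7))]
28 50 [(-50, np.float64(15.3)), (-60, np.float64(17.2)), (-70, np.float64(16.3)), (-80, np.float64(14.0)), (-90, np.float64(11.0)), (-100, np.float64(7.5)), (-110, np.float64(3.7)), (-120, np.float64(-0.4)), (-130, np.float64(0.3)), (-140, np.float64(11.7)), (-150, np.float64(16.1)), (-160, np.float64(16.0)), (-170, np.float64(13.9)), (-180, np.float64(11.0)), (-190, np.float64(7.8)), (-200, np.float64(5.4)), (-210, np.float64(5.3)), (-220, np.float64(9.7)), (-230, np.float64(15.3))]
28 30 [(-50, np.float64(5.3)), (-60, np.float64(9.7)), (-70, np.float64(15.3)), (-80, np.float64(17.2)), (-90, np.float64(1
[... 2678 characters left out ...]
13.8)), (-190, np.float64(10.9)), (-200, np.float64(8.7)), (-210, np.float64(9.0)), (-220, np.float64(13.6)), (-230, np.float64(19.3))]
32 30 [(-50, np.float64(9.0)), (-60, np.float64(13.6)), (-70, np.float64(19.3)), (-80, np.float64(20.9)), (-90, np.float64(19.7)), (-100, np.float64(17.1)), (-110, np.float64(13.6)), (-120, np.float64(9.5)), (-130, np.float64(5.0)), (-140, np.float64(0.3)), (-150, np.float64(4.2)), (-160, np.float64(15.6)), (-170, np.float64(19.9)), (-180, np.float64(19.5)), (-190, np.float64(17.0)), (-200, np.float64(13.8)), (-210, np.float64(10.9)), (-220, np.float64(8.7)), (-230, np.float64(9.0))]
[ -6.42761346 -35.82066077]
[0.0014, 0.34, 0.3918]
[0.1864, 0.3398, 0.3916]
```

```bash
cat >> h.py <<'E'
def phi_of(th): return -50+0.5*(th+140)
def clr(c,phi,obs=None):
    B=box(np.radians(phi));v=-B.T@c; d=np.maximum(np.abs(v)-[19,9.5],0);return np.hypot(*d)-9
def colclr(c,phi):
    B=box(np.radians(phi));cs=[c+B@np.array([s*19,t*9.5]) for s in(-1,1) for t in(-1,1)]
    return min(max(-20-p[0],p[0]-20,42-p[1]) for p in cs)
E
python3 - <<'E'
from h import *
for th in range(-40,-241,-10):
    f=phi_of(th);c=fc(th,f,27);print(th,f,c.round(1),round(clr(c,f),1),round(colclr(c,f),1))
f=phi_of(-136);s=fc(-136,f,27,gap=8);print(s,f)
incr([(*s,157),(*s,83)])
E
```

```text
-40 0.0 [41.2 -5.8] 13.2 38.3
-50 -5.0 [ 39.  -11.2] 11.8 42.1
-60 -10.0 [ 36.  -16.1] 10.3 45.4
-70 -15.0 [ 32.4 -20.4] 8.7 48.3
-80 -20.0 [ 28.3 -24. ] 7.2 50.6
-90 -25.0 [ 23.7 -27. ] 5.8 52.3
-100 -30.0 [ 18.8 -29.4] 4.6 53.6
-110 -35.0 [ 13.4 -31.3] 4.0 54.6
-120 -40.0 [  7.5 -32.8] 4.3 55.3
-130 -45.0 [  0.7 -33.8] 6.0 55.7
-140 -50.0 [ -6.9 -33.8] 8.7 55.2
-150 -55.0 [-13.6 -33.5] 11.9 54.5
-160 -60.0 [-19.7 -31.5] 14.3 52.3
-170 -65.0 [-24.7 -28. ] 15.7 48.8
-180 -70.0 [-28.3 -23.6] 16.2 44.5
-190 -75.0 [-30.7 -18.7] 16.0 39.9
-200 -80.0 [-32.  -13.6] 15.4 35.2
-210 -85.0 [-32.3  -8.5] 14.4 30.7
-220 -90.0 [-31.8  -3.6] 13.3 26.6
-230 -95.0 [-30.4   1. ] 11.9 21.2
-240 -100.0 [-28.4   5.2] 10.4 16.4
[  1.76310027 -39.75203173] -48.0
[0.0014, 0.3494, 0.4124]
[0.1864, 0.3492, 0.4123]
```

>>> move_arm:
  increments:
    - [0,0.07,0.08,0.17]
    - [0,0.14,0.16,0.34]
    - [0,0.21,0.25,0.51]
    - [0,0.28,0.33,0.68]
    - [0,0.349,0.412,0.85]

```text
time: 7.08
tool_pos: [0.6423, 0.0443, 0.157]
tool_rot: [1.863, 1.57, 0.149]
contact_force: [-0.1, 0.3, 0.5]
opening: 0.0006
```

```bash
python3 - <<'E'
from h import *
stat()
f=phi_of(-136);s=fc(-136,f,27,gap=8)
incr([(*s,157),(*s,83)])
E
```

```text
t 7.075 cl [  2.8 -39.7 157. ] yaw_y(cl deg) -11.1 F [-0.1  0.3  0.5] op 0.0005925048265366163 q6 0.09
[0.0, -0.0025, 0.0005]
[0.185, -0.0026, 0.0006]
```

>>> move_arm:
  increments:
    - [0,0,0,0.17]
    - [0,0,0,0.34]
    - [0.03,0,0,0.51]
    - [0.1,0,0,0.617]
    - [0.185,0,0,0.617]

```text
time: 7.7
tool_pos: [0.6415, 0.0444, 0.083]
tool_rot: [2.357, 1.568, 0.002]
contact_force: [0.4, -1.2, -0.7]
opening: 0.0007
```

```bash
cat >> h.py <<'E'
def stroke(ths,z=83,rc=27,gap=0.):
    p,R,o=pose();y0=np.degrees(np.arctan2(R[1,1],R[0,1])-TH)
    for th in ths:
        f=phi_of(th);c=fc(th,f,rc,gap);d=R.T@(cl2w(*c,z)-p)/0.4
        print(th,[*d.round(4).tolist(),round(((y0-f+90)%180-90)/60,3)])
E
python3 - <<'E'
from h import *
stat()
stroke([-136,-142,-150,-158,-166])
E
```

```text
t 7.7 cl [  2.  -39.5  83. ] yaw_y(cl deg) -47.8 F [ 0.4 -1.2 -0.7] op 0.0007291610243934707 q6 0.73
-136 [-0.0002, -0.02, 0.0014, np.float64(0.003)]
-142 [-0.0002, -0.0275, 0.0093, np.float64(0.053)]
-150 [-0.0002, -0.0372, 0.0187, np.float64(0.119)]
-158 [-0.0003, -0.0484, 0.0255, np.float64(0.186)]
-166 [-0.0003, -0.0602, 0.0293, np.float64(0.253)]
```

>>> move_arm:
  increments:
    - [0,-0.01,0.001,0]
    - [0,-0.02,0.001,0]
    - [0,-0.0275,0.009,0.053]
    - [0,-0.037,0.019,0.119]
    - [0,-0.048,0.0255,0.186]

```text
time: 8.32
tool_pos: [0.6218, 0.0508, 0.0859]
tool_rot: [2.508, 1.565, -0.046]
contact_force: [2.8, -1.1, 0.9]
opening: 0.0006
```

```bash
python3 - <<'E'
from h import *
stat()
cv2.imwrite(f"pics/side5.png",robot.read_camera("side")[:,:,::-1])
a=cv2.imread("pics/side5.png")[115:230,225:345];cv2.imwrite("pics/s5c.png",cv2.resize(a,None,fx=5,fy=5,interpolation=cv2.INTER_CUBIC))
stroke([-166,-174,-182,-190,-198])
E
```

```text
t 8.325 cl [-17.3 -32.1  85.9] yaw_y(cl deg) -59.2 F [ 2.8 -1.1  0.9] op 0.0005788505077489253 q6 0.94
-166 [0.0071, -0.0113, 0.0078, np.float64(0.061)]
-174 [0.0071, -0.0226, 0.0111, np.float64(0.127)]
-182 [0.007, -0.0339, 0.012, np.float64(0.194)]
-190 [0.007, -0.0447, 0.0108, np.float64(0.261)]
-198 [0.007, -0.0549, 0.008, np.float64(0.327)]
```

View pics/s5c.png

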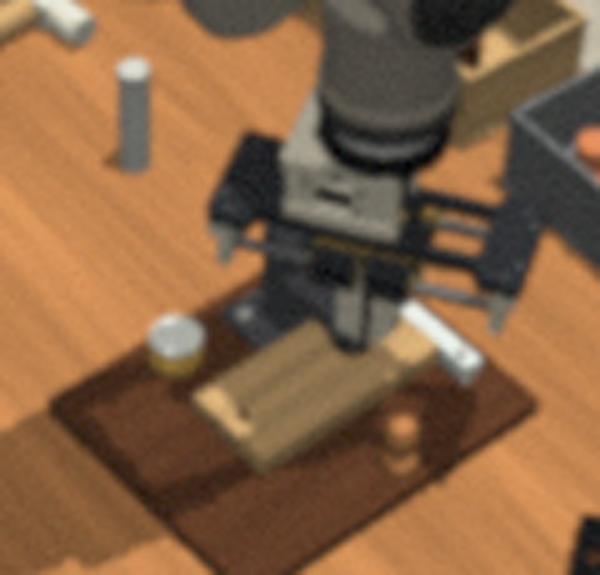

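The fingertip is at the wing by the beam's right end (crop 360,340), with a light 3 N force and everything else undisturbed. I'll continue the stroke.

>>> move_arm:
  increments:
    - [0,-0.011,0.006,0.06]
    - [0,-0.022,0.01,0.127]
    - [0,-0.034,0.011,0.194]
    - [0,-0.045,0.01,0.26]
    - [0,-0.055,0.008,0.327]

```text
time: 9.0
tool_pos: [0.6069, 0.0672, 0.0856]
tool_rot: [2.805, 1.565, -0.09]
contact_force: [1.1, -2.3, 1.7]
opening: 0.0004
```

```bash
python3 - <<'E'
from h import *
stat()
stroke([-206,-214,-222,-230,-230])
E
```

```text
t 9.0 cl [-31.4 -15.   85.6] yaw_y(cl deg) -78.8 F [ 1.1 -2.3  1.7] op 0.0003668306520332558 q6 1.31
-206 [0.0065, -0.0115, 0.0001, np.float64(0.07)]
-214 [0.0064, -0.0213, -0.0021, np.float64(0.137)]
-222 [0.0065, -0.0304, -0.0056, np.float64(0.204)]
-230 [0.0065, -0.0388, -0.0101, np.float64(0.27)]
-230 [0.0065, -0.0388, -0.0101, np.float64(0.27)]
```

>>> move_arm:
  increments:
    - [0,-0.0115,0,0.07]
    - [0,-0.021,-0.002,0.137]
    - [0,-0.03,-0.0055,0.204]
    - [0,-0.039,-0.01,0.27]
    - [0,-0.039,-0.01,0.27]

```text
time: 9.62
tool_pos: [0.6064, 0.0835, 0.0851]
tool_rot: [3.126, 1.567, -0.05]
contact_force: [-0.3, -0.9, 3.0]
opening: 0.0005
```

```bash
python3 - <<'E'
from h import *
p,R=stat()
# retreat: backwards (ccw, gap 10) and up
for n in [(-38,-8,83),(-38,-8,130)]: print(n)
incr([(-38,-8,84),(-42,-12,130),(55,0,130)])
E
```

```text
t 9.625 cl [-31.1   1.3  85.1] yaw_y(cl deg) -94.8 F [-0.3 -0.9  3. ] op 0.0004915840715994949 q6 1.62
(-38, -8, 83)
(-38, -8, 130)
[0.0026, 0.0246, 0.0152]
[-0.1124, 0.0354, 0.0239]
[-0.1116, -0.0149, -0.2152]
```

>>> move_arm:
  increments:
    - [0,0.025,0.015,0]
    - [-0.06,0.03,0.02,0]
    - [-0.135,0.03,0.02,-0.1]
    - [-0.135,0.03,0.0,-0.27]
    - [-0.135,0.02,-0.04,-0.44]

```text
time: 10.25
tool_pos: [0.6205, 0.0741, 0.1378]
tool_rot: [-1.717, 1.571, 1.856]
contact_force: [-0.1, -0.5, -0.4]
opening: 0.0006
```

```bash
python3 - <<'E'
from h import *
stat()
f=phi_of(-48);c=fc(-44,f,27,gap=9);print(c,f)
incr([(*c,138)])
for n in("side","top"): cv2.imwrite(f"pics/{n}6.png",robot.read_camera(n)[:,:,::-1])
a=cv2.imread("pics/side6.png")[125:230,225:345];b=cv2.imread("pics/top6.png")[145:250,210:310]
a=cv2.resize(a,(457,400),interpolation=cv2.INTER_CUBIC);b=cv2.resize(b,(340,400),interpolation=cv2.INTER_CUBIC)
cv2.imwrite("pics/c6.png",np.hstack([a,b]))
E
```

```text
t 10.25 cl [-17.5  -8.8 137.8] yaw_y(cl deg) -68.2 F [-0.1 -0.5 -0.4] op 0.0006086651138695798 q6 1.14
[46.92459532 -2.23284757] -4.0
[-0.0005, 0.0447, -0.1556]
```

View pics/c6.png

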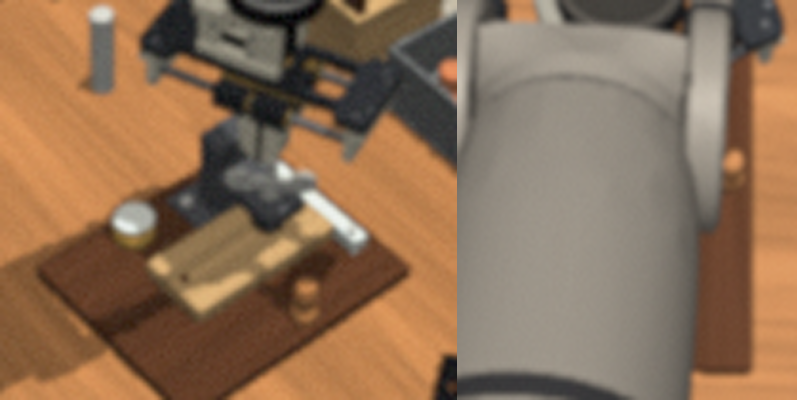

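The side view (left half) now shows the wings broadside, from crop (226,168) to (318,180), so the first stroke turned the nut. I'll measure the angle and go to the next start.

```bash
python3 - <<'E'
from h import *
a=w2cl(ray("side",(307.9,171.3),.0985));b=w2cl(ray("side",(284.8,167.8),.0985));print(a,b,np.degrees(np.arctan2(*(a-b)[[1,0]])))
a=cv2.imread("pics/side6.png")[155:190,270:320];cv2.imwrite("pics/c6b.png",cv2.resize(a,None,fx=14,fy=14,interpolation=cv2.INTER_CUBIC))
E
```

```text
[ 25.60048215 -26.47108416  98.5       ] [-19.87274729  30.13472615  98.5       ] -51.2239906164199
```

View pics/c6b.png

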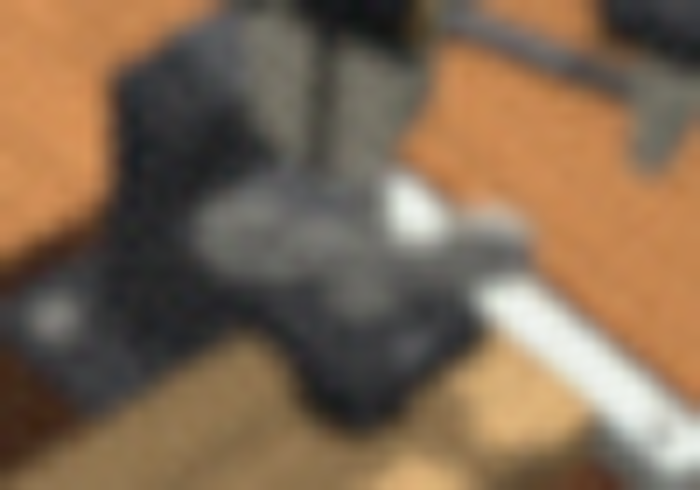

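>>> move_arm:
  increments:
    - [0,0,-0.04,-0.17]
    - [0,0.01,-0.07,-0.34]
    - [0,0.02,-0.1,-0.51]
    - [0,0.033,-0.13,-0.68]
    - [0,0.045,-0.156,-0.85]

```text
time: 10.98
tool_pos: [0.6846, 0.0837, 0.1368]
tool_rot: [-1.399, 1.569, 3.06]
contact_force: [-0.9, 0.5, -0.2]
opening: 0.0002
```

The wing is at −51° as planned, so the nut is near 4.0 rad. About 342° remains, and the stop should come with a wing at −213°. I'll start the second stroke.

```bash
python3 - <<'E'
from h import *
p,R=stat()
f=phi_of(-50);c=fc(-46,f,27,gap=8);print(c,f)
incr([(*c,137),(*c,83)])
stroke([-50,-54,-60,-68])
E
```

```text
t 10.975 cl [ 47.1  -2.5 136.8] yaw_y(cl deg) -17.4 F [-0.9  0.5 -0.2] op 0.0002175681266214738 q6 0.26
[45.98098945 -4.23386996] -5.0
[-0.0006, -0.0013, 0.005]
[0.1344, -0.0011, 0.005]
-50 [0.1344, -0.0125, 0.0269, np.float64(-0.207)]
-54 [0.1344, -0.0136, 0.0326, np.float64(-0.174)]
-60 [0.1344, -0.0159, 0.0408, np.float64(-0.124)]
-68 [0.1344, -0.0201, 0.0512, np.float64(-0.057)]
```

>>> move_arm:
  increments:
    - [0,0,0.003,-0.15]
    - [0.05,0,0.003,-0.207]
    - [0.134,0,0.004,-0.207]
    - [0.134,-0.005,0.014,-0.207]
    - [0.134,-0.0125,0.027,-0.207]

```text
time: 11.6
tool_pos: [0.6777, 0.0747, 0.0846]
tool_rot: [1.946, 1.57, 0.335]
contact_force: [1.3, 0.8, -1.6]
opening: 0.0006
```

```bash
python3 - <<'E'
from h import *
p,R=stat()
stroke([-56,-64,-72,-80,-88])
E
```

```text
t 11.6 cl [ 39.7 -11.1  84.6] yaw_y(cl deg) -5.2 F [ 1.3  0.8 -1.6] op 0.0006042427070121778 q6 0.04
-56 [0.0039, -0.0051, 0.0084, np.float64(0.046)]
-64 [0.0039, -0.0109, 0.0181, np.float64(0.113)]
-72 [0.0038, -0.0176, 0.0269, np.float64(0.18)]
-80 [0.0038, -0.0253, 0.0348, np.float64(0.246)]
-88 [0.0038, -0.0338, 0.0416, np.float64(0.313)]
```

>>> move_arm:
  increments:
    - [0,-0.005,0.008,0.046]
    - [0,-0.011,0.018,0.113]
    - [0,-0.0175,0.027,0.18]
    - [0,-0.025,0.035,0.246]
    - [0,-0.034,0.0415,0.313]

```text
time: 12.22
tool_pos: [0.6645, 0.0584, 0.0862]
tool_rot: [1.927, 1.566, -0.015]
contact_force: [1.8, 0.5, -0.2]
opening: 0.0005
```

```bash
python3 - <<'E'
from h import *
p,R=stat()
stroke([-97,-106,-115,-124,-133])
E
```

```text
t 12.225 cl [ 25.7 -26.7  86.2] yaw_y(cl deg) -24.1 F [ 1.8  0.5 -0.2] op 0.0004987383345437714 q6 0.34
-97 [0.0079, -0.0103, 0.01, np.float64(0.073)]
-106 [0.0078, -0.0191, 0.019, np.float64(0.148)]
-115 [0.0077, -0.0292, 0.0277, np.float64(0.223)]
-124 [0.0077, -0.0409, 0.0363, np.float64(0.298)]
-133 [0.0076, -0.0548, 0.0443, np.float64(0.373)]
```

>>> move_arm:
  increments:
    - [0.003,-0.01,0.01,0.073]
    - [0.004,-0.019,0.019,0.148]
    - [0.004,-0.029,0.0275,0.223]
    - [0.004,-0.041,0.036,0.298]
    - [0.004,-0.055,0.044,0.373]

```text
time: 12.85
tool_pos: [0.6378, 0.0499, 0.0847]
tool_rot: [2.293, 1.565, -0.039]
contact_force: [1.9, -1.0, 1.2]
opening: 0.0002
```

```bash
python3 - <<'E'
from h import *
p,R=stat()
stroke([-142,-151,-160,-169,-178])
E
```

```text
t 12.85 cl [ -1.4 -33.9  84.7] yaw_y(cl deg) -46.5 F [ 1.9 -1.   1.2] op 0.00022257681632803289 q6 0.72
-142 [0.0043, -0.0118, 0.0124, np.float64(0.075)]
-151 [0.0042, -0.023, 0.0225, np.float64(0.15)]
-160 [0.0041, -0.0359, 0.0292, np.float64(0.225)]
-169 [0.004, -0.0493, 0.0321, np.float64(0.3)]
-178 [0.004, -0.0623, 0.0317, np.float64(0.375)]
```

>>> move_arm:
  increments:
    - [0.002,-0.012,0.012,0.075]
    - [0.002,-0.023,0.0225,0.15]
    - [0.002,-0.036,0.029,0.225]
    - [0.002,-0.049,0.032,0.3]
    - [0.002,-0.062,0.032,0.375]

```text
time: 13.48
tool_pos: [0.6109, 0.0574, 0.0836]
tool_rot: [2.599, 1.566, -0.126]
contact_force: [2.4, -1.6, 0.1]
opening: 0.0005
```

```bash
python3 - <<'E'
from h import *
p,R=stat()
stroke([-187,-196,-205,-214,-223,-230])
E
```

```text
t 13.475 cl [-27.9 -25.   83.6] yaw_y(cl deg) -69.0 F [ 2.4 -1.6  0.1] op 0.0005350800240844564 q6 1.12
-187 [0.0014, -0.0133, 0.0008, np.float64(0.074)]
-196 [0.0014, -0.0253, 0.0002, np.float64(0.149)]
-205 [0.0013, -0.0366, -0.0024, np.float64(0.224)]
-214 [0.0013, -0.0471, -0.0066, np.float64(0.299)]
-223 [0.0013, -0.0565, -0.0123, np.float64(0.374)]
-230 [0.0013, -0.063, -0.0175, np.float64(0.433)]
```

>>> move_arm:
  increments:
    - [0.001,-0.013,0.001,0.074]
    - [0.001,-0.025,0,0.149]
    - [0.001,-0.0365,-0.0025,0.224]
    - [0.001,-0.047,-0.0065,0.3]
    - [0.001,-0.0565,-0.012,0.374]

```text
time: 14.1
tool_pos: [0.6057, 0.08, 0.083]
tool_rot: [2.941, 1.567, -0.176]
contact_force: [-0.8, -1.8, 1.3]
opening: 0.0
```

```bash
python3 - <<'E'
from h import *
p,R=stat()
stroke([-226,-232])
E
```

```text
t 14.1 cl [-32.   -2.2  83. ] yaw_y(cl deg) -91.5 F [-0.8 -1.8  1.3] op 3.947436535501643e-05 q6 1.55
-226 [0.0001, -0.0035, -0.0022, np.float64(0.026)]
-232 [0.0001, -0.0103, -0.0045, np.float64(0.076)]
```

>>> move_arm:
  increments:
    - [0,-0.0035,-0.002,0.026]
    - [0,-0.01,-0.0045,0.076]
    - [0,-0.01,-0.0045,0.076]
    - [0,0.018,0.012,0.076]
    - [-0.07,0.025,0.018,0.0]

```text
time: 14.72
tool_pos: [0.5958, 0.0694, 0.107]
tool_rot: [-0.041, 1.565, 3.131]
contact_force: [0.9, 0.2, 0.2]
opening: 0.0004
```

```bash
python3 - <<'E'
from h import *
stat()
f=phi_of(-50);c=fc(-44,f,27,gap=9);print(c,f)
incr([(-42,-12,138),(*c,138)])
E
```

```text
t 14.725 cl [-42.4 -12.3 107. ] yaw_y(cl deg) -91.1 F [0.9 0.2 0.2] op 0.0004331504471245154 q6 1.53
[47.0461702  -2.55934937] -5.0
[-0.0775, -0.0007, -0.0006]
[-0.0787, -0.0287, -0.2227]
```

>>> move_arm:
  increments:
    - [-0.085,0,0,0]
    - [-0.085,0.01,-0.02,-0.17]
    - [-0.085,0,-0.06,-0.34]
    - [-0.085,-0.015,-0.14,-0.51]
    - [-0.085,-0.029,-0.223,-0.68]

```text
time: 15.35
tool_pos: [0.6873, 0.084, 0.1431]
tool_rot: [2.819, 1.571, 0.424]
contact_force: [1.1, -0.7, -0.1]
opening: 0.0003
```

```bash
python3 - <<'E'
from h import *
stat()
f=phi_of(-50);c=fc(-46,f,27,gap=8)
incr([(*c,140),(*c,83)])
stroke([-50,-54])
cv2.imwrite(f"pics/side7.png",robot.read_camera("side")[:,:,::-1])
a=cv2.imread("pics/side7.png")[140:225,240:345];cv2.imwrite("pics/c7.png",cv2.resize(a,None,fx=7,fy=7,interpolation=cv2.INTER_CUBIC))
E
```

```text
t 15.35 cl [ 49.8  -2.3 143.1] yaw_y(cl deg) -50.1 F [ 1.1 -0.7 -0.1] op 0.0002891151299056982 q6 0.83
[0.0078, -0.0025, 0.0103]
[0.1503, -0.0025, 0.0103]
-50 [0.1503, -0.0003, 0.035, np.float64(-0.751)]
-54 [0.1503, 0.0018, 0.0403, np.float64(-0.718)]
```

View pics/c7.png

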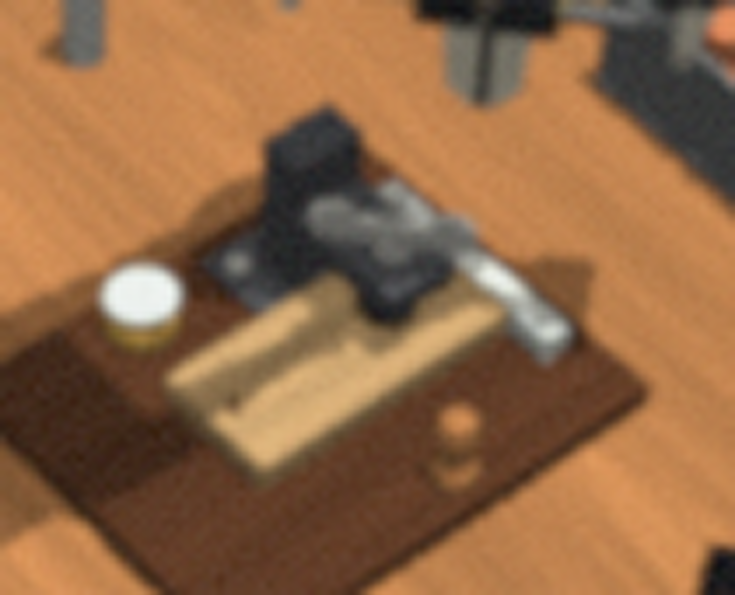

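The wings are broadside again, from (310,205) to (470,235), so the nut is near 7.15 rad. The form still sits against the bar. Now the third stroke.

>>> move_arm:
  increments:
    - [0,-0.003,0.01,-0.17]
    - [0,-0.003,0.01,-0.34]
    - [0,-0.003,0.01,-0.51]
    - [0.03,-0.003,0.01,-0.68]
    - [0.11,-0.003,0.01,-0.751]

```text
time: 16.02
tool_pos: [0.6839, 0.0821, 0.1002]
tool_rot: [1.648, 1.567, 0.037]
contact_force: [1.3, 0.1, -0.0]
opening: 0.0005
```

```bash
python3 - <<'E'
from h import *
p,R=stat()
f=phi_of(-50);c=fc(-46,f,27,gap=8)
incr([(*c,83)])
stroke([-52,-60,-68])
E
```

```text
t 16.025 cl [ 46.2  -4.1 100.2] yaw_y(cl deg) -5.2 F [ 1.3  0.1 -0. ] op 0.0005212718686285732 q6 0.05
[0.0431, -0.0008, 0.0005]
-52 [0.043, -0.0177, 0.0221, np.float64(0.013)]
-60 [0.043, -0.0229, 0.0323, np.float64(0.08)]
-68 [0.0429, -0.0291, 0.0416, np.float64(0.147)]
```

>>> move_arm:
  increments:
    - [0.043,-0.001,0.001,0]
    - [0.043,-0.009,0.011,0]
    - [0.043,-0.0177,0.022,0.013]
    - [0.043,-0.023,0.032,0.08]
    - [0.043,-0.029,0.0415,0.147]

```text
time: 16.65
tool_pos: [0.6715, 0.0666, 0.0832]
tool_rot: [1.917, 1.568, 0.145]
contact_force: [0.9, 1.8, -1.0]
opening: 0.0003
```

```bash
python3 - <<'E'
from h import *
p,R=stat()
stroke([-76,-84,-92,-100,-108])
E
```

```text
t 16.65 cl [ 33.1 -18.9  83.2] yaw_y(cl deg) -14.4 F [ 0.9  1.8 -1. ] op 0.0003204653446103718 q6 0.19
-76 [0.0005, -0.0051, 0.011, np.float64(0.06)]
-84 [0.0004, -0.0119, 0.0196, np.float64(0.126)]
-92 [0.0004, -0.0196, 0.0273, np.float64(0.193)]
-100 [0.0004, -0.0281, 0.0343, np.float64(0.26)]
-108 [0.0003, -0.0374, 0.0407, np.float64(0.326)]
```

>>> move_arm:
  increments:
    - [0,-0.005,0.011,0.06]
    - [0,-0.012,0.0195,0.126]
    - [0,-0.0195,0.027,0.193]
    - [0,-0.028,0.034,0.26]
    - [0,-0.037,0.041,0.326]

```text
time: 17.27
tool_pos: [0.6541, 0.0534, 0.0835]
tool_rot: [2.167, 1.567, 0.053]
contact_force: [1.5, 0.3, -0.1]
opening: 0.0007
```

```bash
python3 - <<'E'
from h import *
p,R=stat()
stroke([-116,-124,-132,-140,-148])
E
```

```text
t 17.275 cl [ 15.  -31.2  83.5] yaw_y(cl deg) -34.0 F [ 1.5  0.3 -0.1] op 0.0007329530926513811 q6 0.51
-116 [0.0012, -0.0091, 0.0093, np.float64(0.067)]
-124 [0.0012, -0.0182, 0.0186, np.float64(0.134)]
-132 [0.0011, -0.029, 0.0278, np.float64(0.2)]
-140 [0.001, -0.0417, 0.036, np.float64(0.267)]
-148 [0.001, -0.053, 0.0433, np.float64(0.334)]
```

>>> move_arm:
  increments:
    - [0.001,-0.009,0.009,0.067]
    - [0.001,-0.018,0.0185,0.134]
    - [0.001,-0.029,0.028,0.2]
    - [0.001,-0.042,0.036,0.267]
    - [0.001,-0.053,0.043,0.334]

```text
time: 17.9
tool_pos: [0.6271, 0.0492, 0.0832]
tool_rot: [2.4, 1.566, -0.064]
contact_force: [2.0, -0.3, -0.4]
opening: 0.0007
```

```bash
python3 - <<'E'
from h import *
p,R=stat()
stroke([-155,-162,-169,-176,-183])
E
```

```text
t 17.9 cl [-12.1 -34.   83.2] yaw_y(cl deg) -54.0 F [ 2.  -0.3 -0.4] op 0.0007093639913477653 q6 0.85
-155 [0.0003, -0.0094, 0.0076, np.float64(0.058)]
-162 [0.0003, -0.0191, 0.0131, np.float64(0.116)]
-169 [0.0002, -0.0291, 0.0164, np.float64(0.175)]
-176 [0.0002, -0.0392, 0.0177, np.float64(0.233)]
-183 [0.0002, -0.049, 0.0171, np.float64(0.291)]
```

>>> move_arm:
  increments:
    - [0,-0.0095,0.0075,0.058]
    - [0,-0.019,0.013,0.116]
    - [0,-0.029,0.0165,0.175]
    - [0,-0.039,0.0175,0.233]
    - [0,-0.049,0.017,0.291]

```text
time: 18.52
tool_pos: [0.6096, 0.0599, 0.0831]
tool_rot: [2.62, 1.566, -0.148]
contact_force: [2.3, -1.1, 0.1]
opening: 0.0009
```

```bash
python3 - <<'E'
from h import *
p,R=stat()
stroke([-187,-191,-195,-199,-203])
E
```

```text
t 18.525 cl [-29.1 -22.4  83.1] yaw_y(cl deg) -71.5 F [ 2.3 -1.1  0.1] op 0.0008577972857321233 q6 1.17
-187 [0.0003, -0.0062, 0.0008, np.float64(0.034)]
-191 [0.0003, -0.0116, 0.001, np.float64(0.067)]
-195 [0.0003, -0.0169, 0.0008, np.float64(0.1)]
-199 [0.0003, -0.0221, 0.0002, np.float64(0.134)]
-203 [0.0002, -0.0271, -0.0008, np.float64(0.167)]
```

>>> move_arm:
  increments:
    - [0,-0.006,0.001,0.034]
    - [0,-0.0115,0.001,0.067]
    - [0,-0.017,0.001,0.1]
    - [0,-0.022,0,0.134]
    - [0,-0.025,-0.0005,0.15]

```text
time: 19.15
tool_pos: [0.6057, 0.0694, 0.0827]
tool_rot: [2.772, 1.568, -0.151]
contact_force: [1.3, -1.6, 0.8]
opening: 0.0003
```

```bash
python3 - <<'E'
from h import *
p,R=stat()
stroke([-203,-205,-208,-210,-213])
E
```

```text
t 19.15 cl [-32.5 -12.7  82.7] yaw_y(cl deg) -80.4 F [ 1.3 -1.6  0.8] op 0.0003075940600525829 q6 1.34
-203 [-0.0007, -0.0016, -0.0009, np.float64(0.019)]
-205 [-0.0007, -0.0042, -0.0011, np.float64(0.036)]
-208 [-0.0007, -0.008, -0.0017, np.float64(0.061)]
-210 [-0.0007, -0.0104, -0.0021, np.float64(0.077)]
-213 [-0.0007, -0.0141, -0.0029, np.float64(0.102)]
```

>>> move_arm:
  increments:
    - [0,-0.0025,-0.001,0.02]
    - [0,-0.005,-0.0012,0.04]
    - [0,-0.0075,-0.0016,0.06]
    - [0,-0.0085,-0.002,0.065]

```text
time: 19.65
tool_pos: [0.6048, 0.0736, 0.0811]
tool_rot: [-0.369, 1.571, 2.924]
contact_force: [0.1, -2.5, 0.6]
opening: 0.0006
```

>>> move_arm:
  increments:
    - [0,-0.002,-0.0004,0.015]
    - [0,-0.004,-0.0008,0.03]
    - [0,-0.004,-0.0008,0.03]

```text
time: 20.02
tool_pos: [0.6048, 0.0753, 0.0811]
tool_rot: [-0.711, 1.57, 2.552]
contact_force: [-1.1, -1.6, 1.6]
opening: 0.0004
```

```bash
python3 - <<'E'
from h import *
p,R=stat()
stroke([-210,-213,-216,-219])
E
```

```text
t 20.025 cl [-33.1  -6.8  81.1] yaw_y(cl deg) -86.0 F [-1.1 -1.6  1.6] op 0.0003863877639747663 q6 1.45
-210 [-0.0048, 0.0043, -0.0016, np.float64(-0.016)]
-213 [-0.0048, 0.0006, -0.002, np.float64(0.009)]
-216 [-0.0048, -0.0031, -0.0027, np.float64(0.034)]
-219 [-0.0048, -0.0067, -0.0035, np.float64(0.059)]
```

Still light at −213°. I'll continue in 1 mm steps until it stops.

>>> move_arm:
  increments:
    - [0,-0.002,-0.0005,0.015]
    - [0,-0.004,-0.001,0.035]
    - [0,-0.004,-0.001,0.035]

```text
time: 20.4
tool_pos: [0.605, 0.077, 0.081]
tool_rot: [-0.485, 1.57, 2.74]
contact_force: [-1.2, -1.9, 2.2]
opening: 0.0004
```

>>> move_arm:
  increments:
    - [0,-0.002,-0.0005,0.015]
    - [0,-0.004,-0.001,0.03]
    - [0,-0.004,-0.001,0.03]

```text
time: 20.78
tool_pos: [0.6048, 0.078, 0.081]
tool_rot: [0.398, 1.569, -2.691]
contact_force: [-4.6, -4.3, 1.8]
opening: 0.0004
```

```bash
python3 - <<'E'
from h import *
p,R=stat()
stroke([-219,-222,-225])
cv2.imwrite(f"pics/side8.png",robot.read_camera("side")[:,:,::-1])
a=cv2.imread("pics/side8.png")[140:225,240:345];cv2.imwrite("pics/c8.png",cv2.resize(a,None,fx=7,fy=7,interpolation=cv2.INTER_CUBIC))
E
```

```text
t 20.775 cl [-32.9  -4.2  81. ] yaw_y(cl deg) -89.9 F [-4.6 -4.3  1.8] op 0.0004339154937775835 q6 1.52
-219 [-0.005, -0.0002, -0.0027, np.float64(-0.007)]
-222 [-0.005, -0.0038, -0.0034, np.float64(0.018)]
-225 [-0.005, -0.0073, -0.0044, np.float64(0.043)]
```

View pics/c8.png

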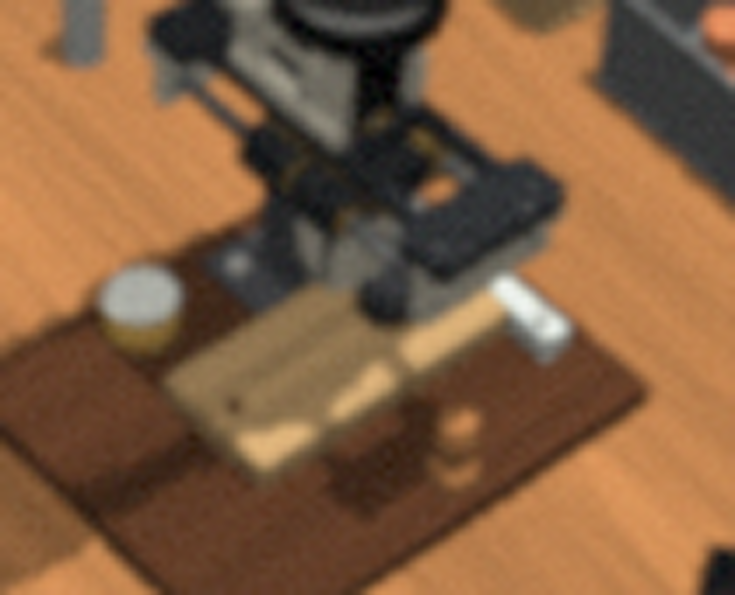

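The force rose to 6 N and motion stalled at about −217°, near where the stop is expected. One more small step will confirm it.

>>> move_arm:
  increments:
    - [0,-0.0015,-0.0004,0]
    - [0,-0.003,-0.0008,0]
    - [0,-0.003,-0.0008,0]

```text
time: 21.2
tool_pos: [0.6049, 0.0783, 0.081]
tool_rot: [0.697, 1.568, -2.393]
contact_force: [-4.7, -6.3, 3.2]
opening: 0.001
```

```bash
python3 - <<'E'
from h import *
p,R=stat()
incr([(-40,-16,84),(-44,-18,140),(-170,-18,160)])
E
```

```text
t 21.2 cl [-32.9  -3.8  81. ] yaw_y(cl deg) -89.9 F [-4.7 -6.3  3.2] op 0.0010322133066150597 q6 1.52
[-0.0074, 0.0304, 0.0179]
[-0.1474, 0.0357, 0.0282]
[-0.1967, 0.0352, 0.3433]
```

The finger barely moved and the force climbed, so the nut is at its firm stop. Now I'll retreat and check.

>>> move_arm:
  increments:
    - [0,0.018,0.01,0]
    - [0,0.03,0.018,0]
    - [-0.08,0.035,0.025,0]
    - [-0.2,0.035,0.06,0]
    - [-0.28,0.035,0.2,0]

```text
time: 21.82
tool_pos: [0.5301, 0.0613, 0.1941]
tool_rot: [-3.123, 1.565, 0.071]
contact_force: [-0.1, -0.2, -0.1]
opening: 0.0003
```

>>> move_arm:
  increments:
    - [0,-0.1,0.12,0]
    - [0,-0.2,0.25,0]
    - [0,-0.3,0.38,0]
    - [0,-0.4,0.45,0]
    - [0,-0.5,0.5,0]

```text
time: 22.45
tool_pos: [0.3164, 0.2519, 0.1927]
tool_rot: [-2.404, 1.569, 0.79]
contact_force: [0.3, 0.0, -0.1]
opening: 0.0002
```

```bash
python3 - <<'E'
from h import *
stat()
for n in("side","top"): cv2.imwrite(f"pics/{n}9.png",robot.read_camera(n)[:,:,::-1])
a=cv2.imread("pics/side9.png")[140:225,240:345];b=cv2.imread("pics/top9.png")[145:250,210:310]
a=cv2.resize(a,(457,370),interpolation=cv2.INTER_CUBIC);b=cv2.resize(b,(340,357),interpolation=cv2.INTER_CUBIC)
b=cv2.copyMakeBorder(b,0,13,0,0,cv2.BORDER_CONSTANT)
cv2.imwrite("pics/c9.png",np.hstack([a,b]))
E
```

```text
t 22.45 cl [-312.2  184.1  192.7] yaw_y(cl deg) -89.9 F [ 0.3  0.  -0.1] op 0.00019547434126459466 q6 2.0
```

View pics/c9.png

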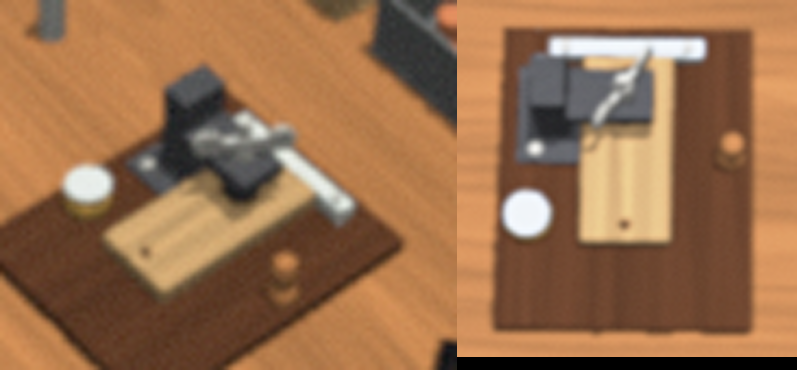

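View pics/top9.png

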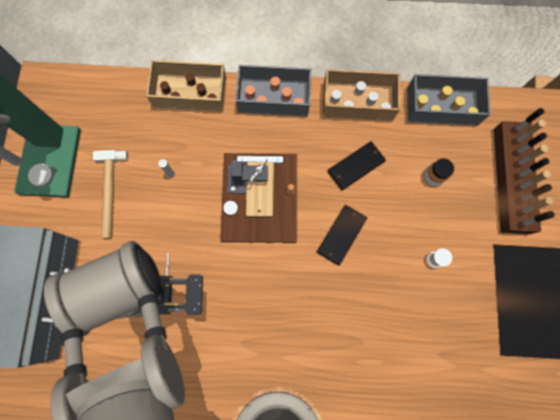

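The form's end is under the near edge of the bar and it looks square. In the top crop the wings run from (597,120) to (648,52). I'll measure both.

```bash
python3 - <<'E'
from h import *
tc=lambda u,v:(210+(u-457+.5)/3.4-.5,145+(v+.5)/3.4-.5)
a=w2cl(ray("top",tc(648,52),.0985));b=w2cl(ray("top",tc(597,120),.0985));print("wing",a,b,np.degrees(np.arctan2(*(a-b)[[1,0]])))
c=[w2cl(ray("top",tc(*q),.033)) for q in [(580,241),(670,241),(674,60)]];print("form",c,(c[1]-c[0])[0]/-70,(c[2]-c[1])[1]/150)
b=cv2.imread("pics/top9.png")[150:220,225:305];cv2.imwrite("pics/c9b.png",cv2.resize(b,None,fx=8,fy=8,interpolation=cv2.INTER_CUBIC))
E
```

```text
wing [ 22.55442071 -20.19623094  98.5       ] [-30.08726084  16.30367998  98.5       ] -34.73609322864369
form [array([-105.75341385,   31.16662467,   33.        ]), array([-105.23152271,  -37.29922178,   33.        ]), array([ 40.27019327, -39.25336422,  33.        ])] -0.007455587720708731 -0.013027616309969072
```

View pics/c9b.png

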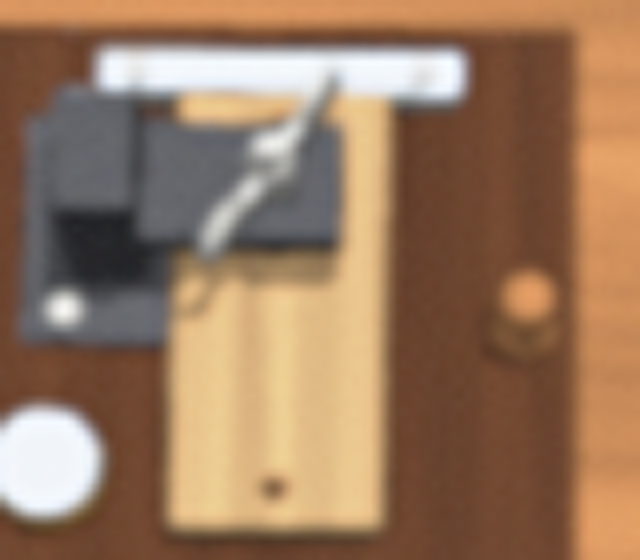

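The wings are at −35°, where −33° is expected at 10.0 rad. The form's near end is at −105.5, so its origin is at about −30.5, and its skew is about 0.01 rad. The robot is clear of everything, so I'm handing in.

```bash
python3 -c "
from cell import robot
print(robot.hand_in(), robot.observe()['time'])"
```

```text
the job is handed in; nothing more can be done
the job is handed in; nothing more can be done
```

The form is home against the stop bar and the wing nut is tightened to its stop. I handed the job in at about 22.6 s of the 67 s; it reports no verdict.

- **Form:** I pushed it with the closed fingertips until it stopped against the bar, peaking at about 16 N. The final top view puts its near end at clamp x about −105.5 mm, so its origin is at about −30.5 mm. It is about 0.01 rad out of square.
- **Wing nut:** Three clockwise fingertip strokes brought it to a firm stop. Push force stayed at a few newtons and rose to about 8.5 N at the stop. The wings read −35°, against −33° expected at 10.0 rad.
- **Other things:** In the final images the bystanders look unmoved, but the gripper hides most of the awl. The arm finished clear, with no force on the tool.

**Not confirmed:**
- I could not measure the foot's force on the form; it is inferred from the nut being at its stop.
- After the push, the side camera put the form about 2 mm nearer the bar than the final top view does. That is about the calibration error.

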